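# Run the chocolates from the feed rack into the loaf pan

### The arm

A 6-joint arm with a two-finger parallel gripper is mounted at the origin on the work surface. World frame = base frame: x ahead of the robot, y to its left, z up, the work surface at z = 0. Lengths are in mm, angles in rad, forces in N, time in s.
With the tool pointing down it reaches from about 350 to 975 mm from the base axis. Payload 7.1 kg.
Tool frame: the origin (TCP) lies between the finger pads; the fingertips stand 17 mm ahead of it and the grasp point (between the pads) lies 2 mm behind it (tip_reach is the y of the fingertips in the tool frame, in mm); y points along the fingers, x is the direction in which the jaws open and shut, and the axes are right-handed (so a half turn about y gives the same grasp; the last joint's range is limited). The gripper opens to 88 mm and grips with 3 to 60 N. Pads are 20 mm wide; open, the fingers measure 115 mm over their backs; the gripper's body (75 mm by 178 mm) begins 61 mm behind the grasp point.
Start: joints at [1.324, 0.423, 1.63, -0, 1.089, -0.019], TCP at [141.116, 608.844, 218.275] pointing down, gripper open.
Joint ranges: [-3, 3], [-0.9, 2.11], [0.09, 2.58], [-1.31, 4.45], [0.11, 2.69], [-2.54, 2.54]. Speed limits (rad/s): [2.39, 2.39, 3.01, 3.14, 3.14, 3.14].

### API

Orientations are given as a rotation vector (axis times angle).
In Python, from workcell import get_obs, get_image, camera_model, close_job, silhouettes, tip_of, tip_reach gives the robot as it stands. The module is installed in compiled form; this text tells all that it offers.
- The arm moves only by the tool arm_command, never from a script. Its argument "targets" is a list of rows, each a list of 4 numbers: the shift along the tool's x, y, z in mm, then the turn about the tool's y in rad. A call has 1 to 20 rows; each row shifts and turns the commanded pose from where the row before left it, along the tool's axes as they then stand; what a row does not reach is not made up. A row lasts 1/12 s, in which the tool goes at most 41.7 mm and 7.16 degrees, less where a joint would pass 70% of its speed; a pose out of reach is approached as far as the arm can. A call is refused whole if a number of a shift passes 41.7 or a number of a turn 0.125, either way. A call with a gripper value outside its range is refused whole. "gripper" is the opening in per cent of the stroke, from 0 (shut) to 100 (fully open), set as the call begins (left out, the last holds). The fingers move at their own pace and stop on an object; the grip force is fixed at half the most. Time passes only in rows, so rows that do not move let the fingers close. It gives the time, the measured TCP pose, the force and the opening at its end, in the units of the state.
- get_obs(): the state, without advancing time (a new reading comes with each control period).
- get_image(name): name is "scene" or "top" or "wrist"; returns the picture (420x560x3 uint8, blue, green, red); there is no depth.
- camera_model(name): a dict with "mtx" (3x3 intrinsics, pixels), "position" and "orientation" of the camera in the world. Camera axes: x right, y up, looking along -z (the intrinsics and any distortion apply to the point x, -y, -z); pixel columns grow to the right and rows downward; lengths in mm; the calibration is good to about 2 mm. A picture is of the moment at which its call begins: read the wrist's pose just before it. camera_model takes no time and is no camera call; for the wrist camera it gives the pose at the moment of the call.
- close_job(): hands the job in, once; it reports no verdict.
Trained networks look in the newest picture that a camera, given by its name, has taken for a name from the list of things; names that differ only in an ending like _2 or _b are one class to them, and where a whole thing is asked for, a point or a joint stands for the part that bears it (a point fixed in the world has none). Each returns a list of dicts, best first, with "conf" (0 to 1); they miss things now and then, are a little off and sometimes report something else, mostly with a low value. They report only what shows in the picture. A call takes as long as a camera call.
- silhouettes(camera, thing): "pixels" (420x560 bool, what is visible of it) and "at" ([column, row] in pixels, amid what is visible of it).
- tip_of(camera, thing): "at" ([column, row] in pixels: a listed point, or the origin of a listed thing).
The state is a dict: "t": time; "qpos": joint angles; "qvel": joint speeds; "joint_torque": joint torques, N m; "ee_pos": TCP position; "orientation": TCP orientation; "ft_force": force on the tool from outside, world axes, zero at the start; "moment": the same for the moment, N m; "width": finger opening in mm.
Only numpy, scipy, OpenCV 4.12 (cv2) and the standard library are available. Lean on these libraries where they do the work, as an engineer would, in place of code of your own. Each camera call takes 0.05 s, during which the arm holds its last target. There are 200 camera calls.

### The job

Slide the loaf pan along the counter until it is fully home against the front leg of the feed rack, under the spout. Then press down the plate on the tail of the rocker lever so that the gate at its nose lifts, keep it down until all four chocolate balls have rolled into the pan, and let it up again so that the gate shuts. Only push and press with the fingers: lift nothing, do not touch the chocolates, and leave the cake tin, the turntable and the spoon where they are.

Things in the scene. Friction and masses are not known exactly. Their poses are not given: they have to be found in the camera images.
- rack: Brushed steel feed rack, fixed to the counter: an open channel 310 mm long, 40 mm wide, walls 24 mm high, sloping down 9 degrees to its spout, on two leg plates; base 104 mm wide. Origin on the counter under the middle of the front leg's face; x level, backwards up the channel; z up. The channel ends at x = 283 mm (156 mm high). A rocker lever lies lengthwise above the channel.
- stop_face (a point): Centre of the front face of the rack's front leg, an upright plate 100 mm wide and 66 mm high at rack x = 0, under the spout. The pan is home when its long side rests flat against this face. The axes are the rack's; this point is 33 mm above the counter.
- spout (a point): Middle of the channel's lower lip, where the balls drop off: 20 mm in front of the stop face, 78 mm above the counter (75 mm to its underside).
- rocker_pivot (a point): Pivot of the rocker lever between two upright ears on the channel, at rack x = 85 mm, 185 mm above the counter. The ears reach 211 mm, 52 mm apart outside. The lever runs from the gate (rack x = 0) past the pivot to the press plate (rack x = 183 mm).
- rocker (a joint): Angle of the rocker lever in rad: 0 = tail high, gate shut; 0.42 = tail down at its stop, gate fully open. The gate is a flat blade hanging from the lever's nose into the channel at rack x = 0. Balls pass from about 0.3 up. A spring brings it back to 0; at the press plate it takes about 2 N to start and 5 N at the stop.
- press_plate (a point): Centre of the upper face of the flat steel plate on the lever's tail, where it is pressed down: 52 mm along the lever, 46 mm across, 4 mm thick. It lies 102 mm from the pivot, behind it, at rack x = 183 mm. Gate shut: 213 mm above the counter, the outer end tilted up 12 degrees; gate fully open: 43 mm lower, at rack x = 186 mm, tilted down 12 degrees.
- loaf_pan: Aluminium loaf pan, open on top, straight sides: 105 mm wide (its x), 200 mm long (its y), 60 mm high, walls 3 mm, a flat 15 mm flange on each short end's rim; 0.24 to 0.4 kg, loose. Origin at the centre of its underside. It stands 35 to 120 mm before the stop face, turned up to 12 degrees, up to 30 mm off the rack's middle; it need not be centred. Home: origin at rack x = -52 mm.
- choc0: Chocolate ball, 34 mm in diameter, 22 g, origin at its centre. Number 1 of 4 waiting in single file in the channel behind the gate, counted from the gate.
- choc1: Chocolate ball, 34 mm in diameter, 22 g, origin at its centre. Number 2 of 4 waiting in single file in the channel behind the gate, counted from the gate.
- choc2: Chocolate ball, 34 mm in diameter, 22 g, origin at its centre. Number 3 of 4 waiting in single file in the channel behind the gate, counted from the gate.
- choc3: Chocolate ball, 34 mm in diameter, 22 g, origin at its centre. Number 4 of 4 waiting in single file in the channel behind the gate, counted from the gate.
- spoon: Wooden spoon, 290 mm long, lying loose on the counter across the rack's high end, some 45 mm behind it. Leave alone. Origin about the middle of its underside.
- cake_tin: White enamel round cake tin, 200 mm in diameter, 75 mm high, standing loose beside the rack on the robot's side. Leave alone. Origin at the centre of its underside.
- turntable: Lime plastic cake turntable, a round plate 220 mm in diameter, 30 mm high, loose, in front of the pan, at least 80 mm from it. Leave alone. Origin at the centre of its underside.

How it is judged (in metres and radians):
On the way, in this order (a step that is already met when the one before it is completed fails the run):
1. the pan stands home against the front leg of the rack while the gate is still shut (x of loaf_pan in the frame of rack between -0.064 and -0.045 m and y of loaf_pan in the frame of rack between -0.06 and 0.06 m and value of joint rocker below 0.1 rad), for 0.2 s.
2. the fingers hold the tail plate down and all four chocolates have rolled into the pan (contact force between the fingers and rocker above 0.5 N and x of the grasp point in the frame of rack above 0.11 m and value of joint rocker above 0.2 rad and x of choc0 in the frame of loaf_pan between -0.053 and 0.053 m and y of choc0 in the frame of loaf_pan between -0.1 and 0.1 m and z of choc0 in the frame of loaf_pan between 0 and 0.06 m and x of choc1 in the frame of loaf_pan between -0.053 and 0.053 m and y of choc1 in the frame of loaf_pan between -0.1 and 0.1 m and z of choc1 in the frame of loaf_pan between 0 and 0.06 m and x of choc2 in the frame of loaf_pan between -0.053 and 0.053 m and y of choc2 in the frame of loaf_pan between -0.1 and 0.1 m and z of choc2 in the frame of loaf_pan between 0 and 0.06 m and x of choc3 in the frame of loaf_pan between -0.053 and 0.053 m and y of choc3 in the frame of loaf_pan between -0.1 and 0.1 m and z of choc3 in the frame of loaf_pan between 0 and 0.06 m), for 0.1 s.
At the end, for the whole second after the job is handed in: All four balls lie in the pan; the pan stands still within about 12 mm of the front leg's face, its middle within 60 mm of the rack's middle line; the gate is shut again (rocker below 0.05 rad) (x of loaf_pan in the frame of rack between -0.064 and -0.045 m and y of loaf_pan in the frame of rack between -0.06 and 0.06 m and x of choc0 in the frame of loaf_pan between -0.053 and 0.053 m and y of choc0 in the frame of loaf_pan between -0.1 and 0.1 m and z of choc0 in the frame of loaf_pan between 0 and 0.06 m and x of choc1 in the frame of loaf_pan between -0.053 and 0.053 m and y of choc1 in the frame of loaf_pan between -0.1 and 0.1 m and z of choc1 in the frame of loaf_pan between 0 and 0.06 m and x of choc2 in the frame of loaf_pan between -0.053 and 0.053 m and y of choc2 in the frame of loaf_pan between -0.1 and 0.1 m and z of choc2 in the frame of loaf_pan between 0 and 0.06 m and x of choc3 in the frame of loaf_pan between -0.053 and 0.053 m and y of choc3 in the frame of loaf_pan between -0.1 and 0.1 m and z of choc3 in the frame of loaf_pan between 0 and 0.06 m and value of joint rocker below 0.05 rad and linear speed of loaf_pan below 0.01 m/s); the robot touches nothing.
It fails at once if the loaf pan is lifted more than 12 mm or tipped (height (world z) of loaf_pan above 0.012 m or angle between loaf_pan's own z axis and vertical above 0.2 rad).
It fails at once if the fingers touch a chocolate (contact force between the fingers and choc0 above 0.3 N or contact force between the fingers and choc1 above 0.3 N or contact force between the fingers and choc2 above 0.3 N or contact force between the fingers and choc3 above 0.3 N).
It fails at once if the cake tin, turntable or spoon is moved more than 20 mm (distance of any of cake_tin, turntable, spoon from where it was at the start of the episode above 0.02 m).
It also fails if it takes over 48 s, if anything falls off the work surface, if the arm or the gripper's body presses on something with over 40 N, if the wrist force passes 120 N, or if a joint passes its speed limit or range.

## Working session

There is one attempt and no reset: what is moved stays moved. The work goes in short steps, Python scripts to look and compute and a tool call to move; the robot and the scene stay as the last step left them, time stands still between calls to the robot, and variables do not carry over. Pictures are saved under pics/ and viewed, about 8 in all and at most 12, crops included, and the job is handed in when it is done.

Besides the shell and the picture viewer there is one more tool, called as name([rows], argument=value, ...), one row to a line, values as JSON. arm_command: Moves the arm, as the interface text tells. Its arguments: {"type":"object","properties":{"targets":{"type":"array","items":{"type":"array","items":{"type":"number"}}},"gripper":{"type":"number"}},"required":["targets"]}

```bash
mkdir -p pics; cat > h.py <<'E'
import numpy as np, cv2
from scipy.spatial.transform import Rotation as R
from workcell import *
def rot(o):
    o=np.array(o,float)
    return o if o.shape==(3,3) else R.from_rotvec(o).as_matrix()
def ray(c,px):
    m=camera_model(c); d=m.get('dist',m.get('distortion'))
    p=cv2.undistortPoints(np.array([[px]],float),np.array(m['mtx']),None if d is None else np.array(d))[0,0]
    return np.array(m['position'],float), rot(m['orientation'])@np.array([p[0],-p[1],-1])
def onz(c,px,z):
    o,d=ray(c,px); return o+d*(z-o[2])/d[2]
def proj(c,P):
    m=camera_model(c); q=(np.atleast_2d(P)-np.array(m['position']))@rot(m['orientation'])
    q=q*[1,-1,-1]; u=q@np.array(m['mtx']).T; return u[:,:2]/u[:,2:]
def tri(rs):
    A=0;b=0
    for o,d in rs:
        d=d/np.linalg.norm(d);M=np.eye(3)-np.outer(d,d);A=A+M;b=b+M@o
    return np.linalg.solve(A,b)
E
python3 - <<'E'
from h import *
for c in('scene','top'):
    cv2.imwrite(f'pics/{c}0.png',get_image(c)); m=camera_model(c); print(c,m.keys(),m['position'],m['orientation'])
o=get_obs(); print(o['ee_pos'],o['orientation'],rot(o['orientation']).round(3))
K={}
for t in('stop_face','spout','rocker_pivot','press_plate','loaf_pan','rack','cake_tin','turntable','spoon'):
    for c in('scene','top'):
        r=tip_of(c,t); 
        if r: K[t,c]=r[0]['at']; print(t,c,np.round(r[0]['at'],1),round(r[0]['conf'],2))
    if (t,'top') in K and (t,'scene') in K: print('   ',tri([ray(c,K[t,c]) for c in('scene','top')]).round(1))
E
```

```text
scene dict_keys(['mtx', 'position', 'orientation']) [1236.86121694  -63.39927005 1186.65610105] [0.49091694 0.45439603 1.38639288]
top dict_keys(['mtx', 'position', 'orientation']) [ 349.03385311   19.1563272  1332.79838647] [ 0.09553699 -0.11936256 -1.5497863 ]
[141.01326192 608.35491359 217.5798717 ] [-1.30927646 -1.0389513   1.0408079 ] [[ 0.226 -0.    -0.974]
 [ 0.974 -0.001  0.226]
 [-0.001 -1.     0.   ]]
stop_face scene [294.3 266.2] 0.7
stop_face top [279.8 179.7] 0.79
    [601.   11.7  38.2]
spout scene [285.6 254.8] 0.84
spout top [283.7 176.4] 0.96
    [598.1  -4.8 100. ]
rocker_pivot scene [327.2 235.4] 0.9
rocker_pivot top [246.7 171. ] 0.84
    [597.  100.3 170.7]
press_plate scene [362.1 226.3] 0.8
loaf_pan scene [235.1 281.9] 0.63
loaf_pan top [332.1 177.5] 0.91
    [ 615.  -152.1   15. ]
rack scene [293.3 268.6] 0.73
rack top [279.7 182.7] 0.64
    [596.   10.5  15.8]
cake_tin scene [329.9 222.9] 0.77
cake_tin top [228.6 236.3] 0.95
    [432.5 155.4 -20.5]
turntable scene [134.4 251.7] 0.79
turntable top [423.1 226.6] 0.73
    [ 471.4 -434.8    6.2]
spoon scene [407.2 248.8] 0.56
spoon top [170.7 186.9] 0.93
    [577.5 342.2  15.5]
```

View pics/top0.png

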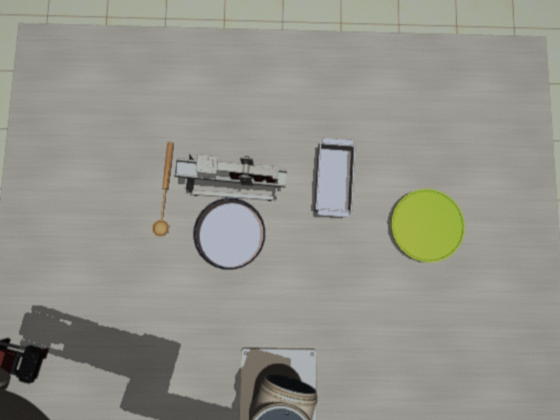

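View pics/scene0.png

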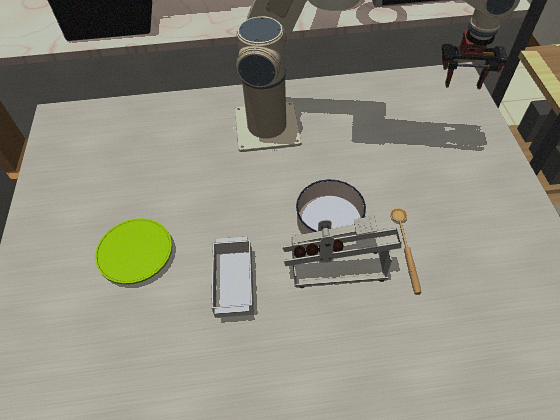

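The top view shows the rack at cols 176-287, rows 155-200, running left-right with the spout at right (287,178). The pan is at (333,178), slightly turned, with the tin below the rack and the turntable at (427,226). The scene view agrees, with the balls at (300-340,248). Next I'll fit the rack and pan poses.

```bash
python3 - <<'E'
from h import *
from scipy.optimize import least_squares
get_image('top');get_image('scene')
pts={'stop_face':(0,0,33),'spout':(-20,0,78),'rocker_pivot':(85,0,185),'press_plate':(183,0,213),'rack':(0,0,0)}
obs=[]
for c in('top','scene'):
    for t,p in pts.items():
        r=tip_of(c,t)
        if r: obs.append((c,t,p,r[0]['at'])); 
cams={c:camera_model(c) for c in('top','scene')}
def W(v,p): 
    a=v[2]; return np.array([v[0]+np.cos(a)*p[0]-np.sin(a)*p[1],v[1]+np.sin(a)*p[0]+np.cos(a)*p[1],p[2]])
f=lambda v:np.concatenate([(proj(c,W(v,p))[0]-a) for c,t,p,a in obs])
s=least_squares(f,[600,10,1.57],loss='soft_l1',x_scale=[1,1,.01]); v=s.x
print('rack',v.round(3)); e=f(v).reshape(-1,2)
for o,q in zip(obs,e): print(o[0],o[1],q.round(1))
for c in('top','scene'):
    r=silhouettes(c,'loaf_pan')[0]; cc=cv2.findContours(r['pixels'].astype('uint8'),0,2)[0]; k=max(cc,key=cv2.contourArea)[:,0]
    P=np.array([onz(c,p,60)[:2] for p in k],np.float32); b=cv2.minAreaRect(P); print(c,r['conf'],b, cv2.boxPoints(b).round(0).tolist())
im=get_image('top')
for p in [(0,-52,0),(0,52,0),(0,50,66),(0,-50,66),(283,20,180),(283,-20,180),(-20,20,78),(-20,-20,78),(183,0,213),(85,26,211),(85,-26,211)]:
    u=proj('top',W(v,p))[0]; cv2.circle(im,tuple(int(round(x*16)) for x in u),16,(0,0,255),-1,shift=4)
cv2.imwrite('pics/ov.png',cv2.resize(im[120:240,150:370],None,fx=3.6,fy=3.6,interpolation=cv2.INTER_CUBIC))
E
```

```text
rack [591.972  14.982   1.512]
top stop_face [-0.3  0.6]
top spout [1.3 2.4]
top rocker_pivot [0.1 0.6]
top press_plate [-1.5 -1.2]
top rack [-1.2 -1.6]
scene stop_face [-35.5  29.9]
scene spout [0.1 0.7]
scene rocker_pivot [-2.4  1.4]
scene press_plate [ 0.2 -2.3]
scene rack [ 1.4 -2.8]
top 0.61 ((609.7903442382812, -152.30592346191406), (113.11643981933594, 230.19544982910156), 86.8214111328125) [[492.0, -202.0], [722.0, -215.0], [728.0, -102.0], [498.0, -89.0]]
scene 0.81 ((615.0067138671875, -154.3618927001953), (113.79930877685547, 245.52780151367188), 86.50691223144531) [[489.0, -204.0], [734.0, -219.0], [741.0, -105.0], [496.0, -90.0]]
```

View pics/ov.png

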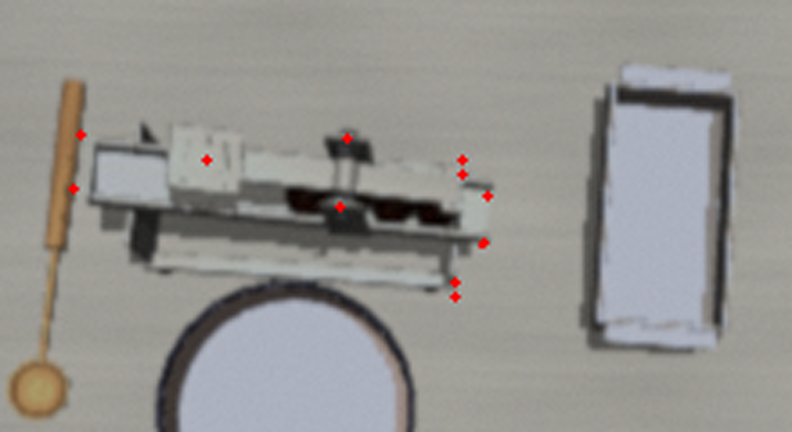

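arm_command([
  [0,0,0,0.117],
  [0,0,0,0.117],
  [0,0,0,0.117],
  [0,0,0,0.117],
  [0,0,0,0.117],
  [0,0,0,0.117],
  [0,0,0,0.117],
  [0,0,0,0.117],
  [0,0,0,0.117],
  [0,0,0,0.117],
  [0,0,0,0.117],
  [0,0,0,0.117],
], gripper=100)

```text
t: 2.75
ee_pos: [141.1, 608.9, 218.3]
orientation: [-1.57, 0.052, -0.052]
ft_force: [-0.7, -0.6, 0.1]
width: 87.9
```

arm_command([
  [20,0,-32,0],
  [20,0,-32,0],
  [20,0,-32,0],
  [20,0,-32,0],
  [20,0,-32,0],
  [20,0,-32,0],
  [20,0,-32,0],
  [20,0,-32,0],
  [20,0,-32,0],
  [20,0,-32,0],
  [20,0,-32,0],
  [20,0,-32,0],
  [20,0,-32,0],
  [20,0,-32,0],
  [20,0,-32,0],
])

```text
t: 4.0
ee_pos: [412.0, 109.7, 218.7]
orientation: [-1.57, 0.047, -0.049]
ft_force: [1.1, 0.5, 0.0]
width: 87.9
```

arm_command([
  [20,0,-32,0],
  [20,0,-32,0],
  [20,0,-32,0],
  [20,0,-32,0],
  [20,0,-32,0],
  [20,0,-32,0],
  [20,0,-32,0],
  [20,0,-32,0],
  [20,0,-32,0],
  [20,0,-32,0],
  [10,0,-20,0],
  [0,0,0,0],
])

```text
t: 5.0
ee_pos: [601.8, -244.9, 218.1]
orientation: [-1.572, 0.049, -0.052]
ft_force: [-0.6, 1.0, 0.1]
width: 87.7
```

arm_command([
  [0,30,0,0],
  [0,30,0,0],
  [0,30,0,0],
  [0,30,0,0],
  [0,30,0,0],
  [0,25,0,0],
  [0,15,0,0],
  [0,0,0,0],
])

```text
t: 5.67
ee_pos: [597.7, -239.1, 25.0]
orientation: [-1.568, 0.052, -0.043]
ft_force: [-0.7, 0.2, 0.2]
width: 87.8
```

arm_command([
  [0,0,8,0],
  [0,0,8,0],
  [0,0,8,0],
  [0,0,8,0],
  [0,0,8,0],
  [0,0,8,0],
  [0,0,8,0],
  [0,0,8,0],
  [0,0,8,0],
  [0,0,8,0],
  [0,0,0,0],
  [0,0,0,0],
])

```text
t: 6.67
ee_pos: [604.6, -159.8, 27.8]
orientation: [-1.57, 0.048, -0.046]
ft_force: [-0.9, 0.6, 0.3]
width: 87.6
```

```bash
python3 - <<'E'
from h import *
o=get_obs();print(o['t'],o['ee_pos'],o['ft_force'],o['moment'])
im=get_image('top')
cv2.imwrite('pics/p1.png',cv2.resize(im[120:240,150:370],None,fx=3.6,fy=3.6,interpolation=cv2.INTER_CUBIC))
E
```

```text
6.6667 [ 604.59901137 -159.83111431   27.83966986] [-0.91805115  0.58877193  0.34759024] [-0.0669217   0.04475752  0.03464009]
```

View pics/p1.png

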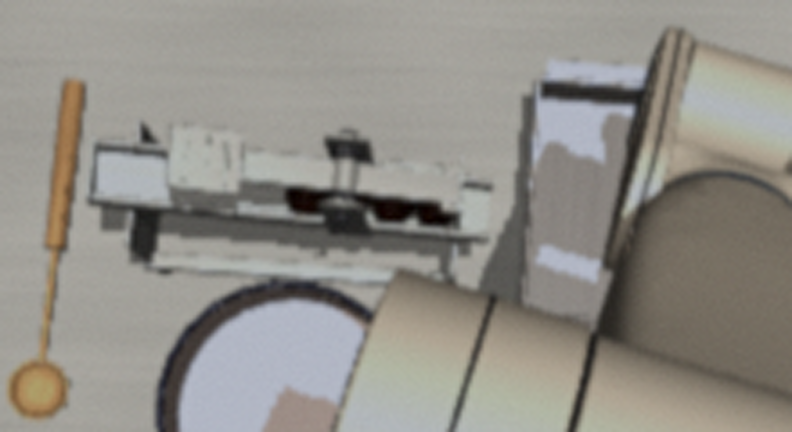

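The pan slid about 55 mm and stayed square; its left edge is now at col 530, the lip at col 490. I'll keep pushing, slower at the end.

arm_command([
  [0,0,8,0],
  [0,0,8,0],
  [0,0,8,0],
  [0,0,8,0],
  [0,0,6,0],
  [0,0,4,0],
  [0,0,3,0],
  [0,0,2,0],
])

```text
t: 7.38
ee_pos: [608.0, -113.4, 28.3]
orientation: [-1.57, 0.048, -0.047]
ft_force: [-0.3, -1.5, -0.8]
width: 87.9
```

arm_command([
  [0,0,2,0],
  [0,0,2,0],
  [0,0,1,0],
  [0,0,0,0],
])

```text
t: 7.72
ee_pos: [608.3, -108.8, 28.3]
orientation: [-1.57, 0.048, -0.048]
ft_force: [0.7, 0.2, 0.6]
width: 87.8
```

arm_command([
  [0,0,2,0],
  [0,0,2,0],
  [0,0,0,0],
])

```text
t: 7.97
ee_pos: [608.6, -104.8, 28.4]
orientation: [-1.57, 0.048, -0.048]
ft_force: [0.1, 0.6, -0.3]
width: 87.9
```

arm_command([
  [0,0,2,0],
  [0,0,1,0],
  [0,0,0,0],
])

```text
t: 8.22
ee_pos: [609.6, -103.7, 28.6]
orientation: [-1.573, 0.045, -0.048]
ft_force: [1.0, -9.9, -1.6]
width: 88.0
```

arm_command([
  [0,0,2,0],
  [0,0,1,0],
  [0,0,0,0],
])

```text
t: 8.47
ee_pos: [609.9, -103.4, 28.8]
orientation: [-1.577, 0.042, -0.046]
ft_force: [-0.4, -23.8, -1.8]
width: 87.6
```

arm_command([
  [0,0,2,0],
  [0,0,1,0],
  [0,0,0,0],
])

```text
t: 8.72
ee_pos: [609.9, -103.2, 28.8]
orientation: [-1.58, 0.041, -0.045]
ft_force: [-1.1, -38.1, -1.9]
width: 88.2
```

It's firmly home at 38 N. Backing off, then rising.

arm_command([
  [0,0,-5,0],
  [0,0,-10,0],
  [0,0,-20,0],
  [0,0,-20,0],
  [0,-30,0,0],
  [0,-35,0,0],
  [0,-40,0,0],
  [0,-40,0,0],
  [0,-40,0,0],
  [0,-40,0,0],
  [0,-35,0,0],
  [0,-30,0,0],
  [0,0,0,0],
], gripper=0)

```text
t: 9.8
ee_pos: [608.7, -151.3, 325.9]
orientation: [-1.572, 0.039, -0.057]
ft_force: [1.1, -0.7, 0.5]
width: 4.6
```

```bash
python3 - <<'E'
from h import *
o=get_obs();print(o['t'],o['ee_pos'],o['ft_force'])
im=get_image('scene'); get_image('top')
cv2.imwrite('pics/s2.png',cv2.resize(im[180:320,180:440],None,fx=3,fy=3,interpolation=cv2.INTER_CUBIC))
K={}
for t in('loaf_pan','press_plate','rocker_pivot','spout'):
    for c in('scene','top'):
        r=tip_of(c,t)
        if r: K[t,c]=r[0]['at']
    print(t,[onz(c,K[t,c],dict(loaf_pan=0,press_plate=213,rocker_pivot=185,spout=78)[t]).round(0) for c in('scene','top') if (t,c) in K])
    if (t,'top') in K and (t,'scene') in K: print('   ',tri([ray(c,K[t,c]) for c in('scene','top')]).round(1))
E
```

```text
9.8 [ 608.68332175 -151.30472469  325.94345133] [ 1.12809015 -0.71015482  0.53775889]
loaf_pan [array([619., -40.,   0.]), array([620., -38.,   0.])]
    [ 6.198e+02 -3.910e+01  6.000e-01]
press_plate [array([601., 196., 213.]), array([599., 191., 213.])]
    [599.8 193.5 211.3]
rocker_pivot [array([609., 107., 185.]), array([597.,  99., 185.])]
    [600.2 104.7 171.6]
spout [array([593.,  -9.,  78.]), array([600.,  -0.,  78.])]
    [598.3  -4.6  85.8]
```

View pics/s2.png

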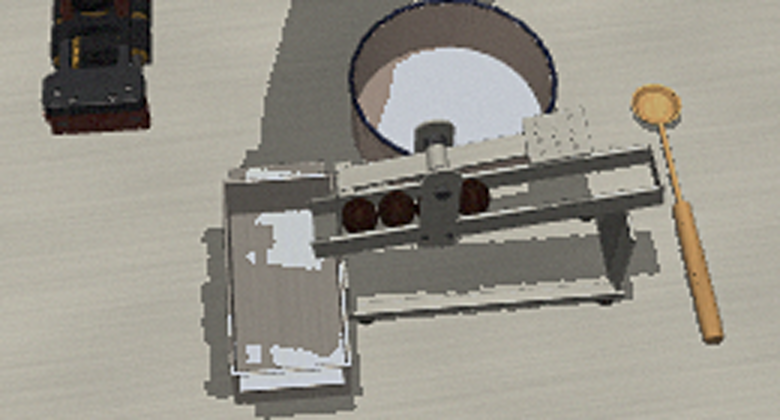

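The pan sits flat against the leg, at rack x≈-52, y≈-31. The spout lip at (315,235) overhangs it and the gate is shut. Next, over the plate.

arm_command([
  [-3,0,34,0],
  [-3,0,35,0],
  [-3,0,35,0],
  [-3,0,35,0],
  [-3,0,35,0],
  [-3,0,35,0],
  [-3,0,35,0],
  [-3,0,35,0],
  [-3,0,35,0],
  [-1,0,32,0],
  [0,0,0,0],
], gripper=0)

```text
t: 11.22
ee_pos: [598.4, 201.3, 317.8]
orientation: [-1.569, 0.045, -0.044]
ft_force: [-0.2, -0.7, 0.2]
width: 0.6
```

arm_command([
  [0,30,0,0],
  [0,30,0,0],
  [0,20,0,0],
  [0,0,0,0],
])

```text
t: 11.55
ee_pos: [596.0, 194.9, 233.2]
orientation: [-1.573, 0.054, -0.041]
ft_force: [-0.5, -0.7, -0.5]
width: 0.1
```

```bash
python3 - <<'E'
from h import *
o=get_obs();print(o['t'],o['ee_pos'],o['ft_force'],o['width'],rot(o['orientation']).round(3))
im=get_image('wrist'); cv2.imwrite('pics/w3.png',im); im=get_image('scene')
cv2.imwrite('pics/s3.png',cv2.resize(im[180:320,180:440],None,fx=3,fy=3,interpolation=cv2.INTER_CUBIC))
E
```

```text
11.55 [595.95112353 194.92029594 233.21019069] [-0.48502707 -0.71616373 -0.45482449] 0.11815336663917525 [[ 0.998 -0.008  0.061]
 [-0.061 -0.003  0.998]
 [-0.008 -1.    -0.003]]
```

View pics/w3.png

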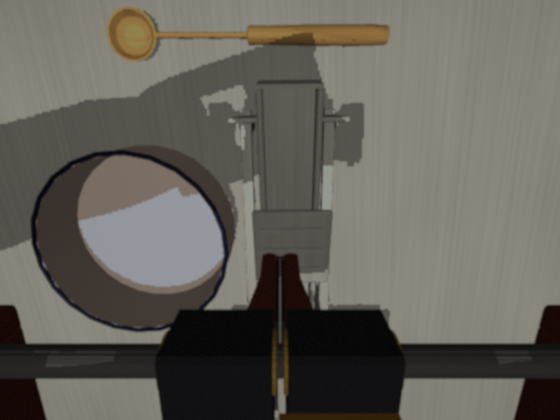

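View pics/s3.png

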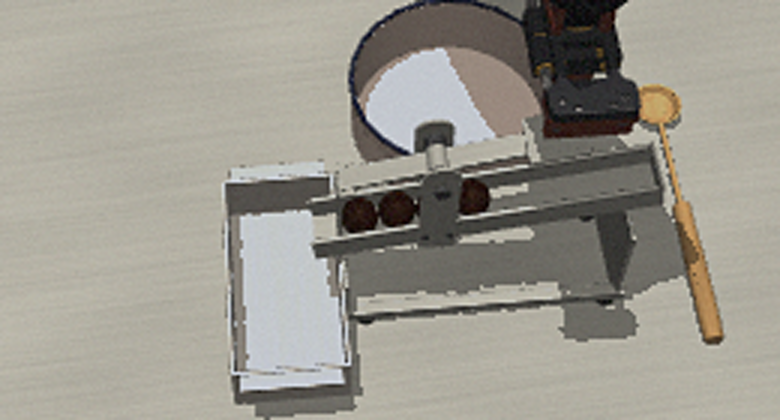

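Fingertips are over the plate (cols 253-332, rows 210-285), about 6 mm off its middle towards the tin. I'll correct by +5 mm in x and press.

arm_command([
  [5,0,0,0],
  [0,0,0,0],
  [0,8,0,0],
  [0,8,0,0],
  [0,8,0,0],
  [0,8,0,0],
  [0,7,0,0],
  [0,3,0,0],
  [0,0,0,0],
])

```text
t: 12.4
ee_pos: [603.5, 195.9, 195.3]
orientation: [-1.571, 0.049, -0.047]
ft_force: [-0.2, -0.1, 1.3]
width: 0.7
```

arm_command([
  [0,2,0,0],
  [0,0,0,0],
  [0,0,0,0],
  [0,0,0,0],
  [0,0,0,0],
  [0,0,0,0],
  [0,0,0,0],
  [0,0,0,0],
  [0,0,0,0],
  [0,0,0,0],
  [0,0,0,0],
  [0,0,0,0],
  [0,0,0,0],
])

```text
t: 13.48
ee_pos: [603.8, 195.8, 194.3]
orientation: [-1.57, 0.048, -0.048]
ft_force: [-1.8, -0.5, 1.6]
width: 0.5
```

```bash
python3 - <<'E'
from h import *
o=get_obs();print(o['t'],o['ee_pos'],o['ft_force'])
im=get_image('scene')
cv2.imwrite('pics/s4.png',cv2.resize(im[180:320,180:440],None,fx=3,fy=3,interpolation=cv2.INTER_CUBIC))
E
```

```text
13.4833 [603.79616767 195.8065251  194.30134431] [-1.78526506 -0.46919511  1.62306826]
```

View pics/s4.png

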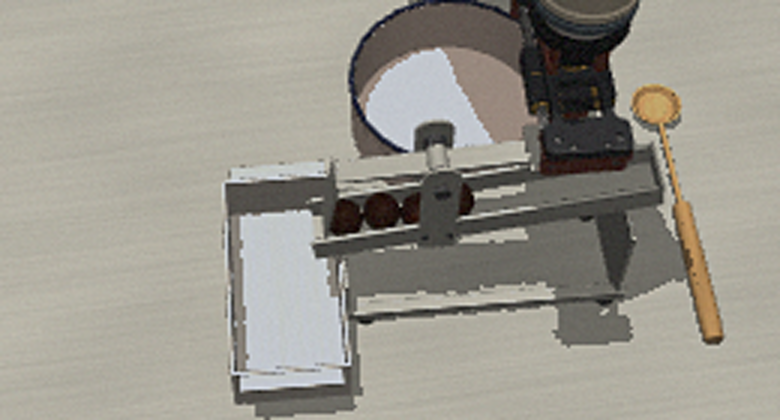

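The tip is at about 177 mm, and the first ball is at the gate (345,215) but still held. It needs more press.

arm_command([
  [0,4,0,0],
  [0,3,0,0],
  [0,0,0,0],
  [0,0,0,0],
])

```text
t: 13.87
ee_pos: [604.0, 196.0, 187.1]
orientation: [-1.57, 0.048, -0.048]
ft_force: [0.6, 0.2, 1.1]
width: 0.4
```

arm_command([
  [0,2,0,0],
  [0,0,0,0],
  [0,0,0,0],
  [0,0,0,0],
  [0,0,0,0],
  [0,0,0,0],
  [0,0,0,0],
  [0,0,0,0],
  [0,0,0,0],
  [0,0,0,0],
  [0,0,0,0],
  [0,0,0,0],
  [0,0,0,0],
  [0,0,0,0],
  [0,0,0,0],
  [0,0,0,0],
])

```text
t: 15.2
ee_pos: [603.9, 195.9, 185.3]
orientation: [-1.57, 0.048, -0.048]
ft_force: [0.3, 1.7, 3.5]
width: 0.6
```

```bash
python3 - <<'E'
from h import *
o=get_obs();print(o['t'],o['ee_pos'],o['ft_force'])
im=get_image('scene')
cv2.imwrite('pics/s5.png',cv2.resize(im[180:320,180:440],None,fx=3,fy=3,interpolation=cv2.INTER_CUBIC))
E
```

```text
15.2 [603.89731576 195.8517078  185.31848746] [0.26358294 1.6854289  3.50579351]
```

View pics/s5.png

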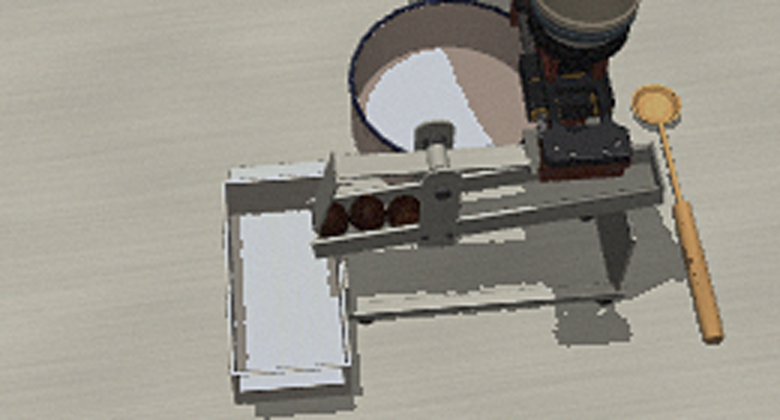

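The balls have crept to (335,218) but are still under the gate blade, so it isn't at its stop yet. Pressing on.

arm_command([
  [0,4,0,0],
  [0,0,0,0],
  [0,0,0,0],
  [0,0,0,0],
])

```text
t: 15.58
ee_pos: [603.9, 195.9, 181.4]
orientation: [-1.57, 0.048, -0.048]
ft_force: [0.4, 2.8, 3.4]
width: 0.3
```

arm_command([
  [0,3,0,0],
  [0,0,0,0],
  [0,0,0,0],
  [0,0,0,0],
])

```text
t: 15.92
ee_pos: [603.9, 195.9, 178.5]
orientation: [-1.57, 0.048, -0.048]
ft_force: [0.3, 2.4, 4.2]
width: 0.5
```

arm_command([
  [0,0,0,0],
  [0,0,0,0],
  [0,0,0,0],
  [0,0,0,0],
  [0,0,0,0],
  [0,0,0,0],
  [0,0,0,0],
  [0,0,0,0],
  [0,0,0,0],
  [0,0,0,0],
  [0,0,0,0],
  [0,0,0,0],
])

```text
t: 16.92
ee_pos: [603.8, 195.9, 178.3]
orientation: [-1.57, 0.048, -0.048]
ft_force: [0.7, 2.8, 5.1]
width: 0.6
```

```bash
python3 - <<'E'
from h import *
o=get_obs();print(o['t'],o['ee_pos'],o['ft_force'])
im=get_image('scene')
cv2.imwrite('pics/s6.png',cv2.resize(im[180:320,180:440],None,fx=3,fy=3,interpolation=cv2.INTER_CUBIC))
for k in range(4): print(k,[(np.round(r['at']),round(r['conf'],2)) for r in tip_of('scene',f'choc{k}')])
E
```

```text
16.9167 [603.83372244 195.87940319 178.28162262] [0.69064996 2.75506324 5.13971322]
0 [(array([285., 269.]), 0.66), (array([281., 250.]), 0.55), (array([289., 304.]), 0.41), (array([363., 232.]), 0.23)]
1 [(array([285., 269.]), 0.66), (array([281., 250.]), 0.55), (array([289., 304.]), 0.41), (array([363., 232.]), 0.23)]
2 [(array([285., 269.]), 0.66), (array([281., 250.]), 0.55), (array([289., 304.]), 0.41), (array([363., 232.]), 0.23)]
3 [(array([285., 269.]), 0.66), (array([281., 250.]), 0.55), (array([289., 304.]), 0.41), (array([363., 232.]), 0.23)]
```

View pics/s6.png

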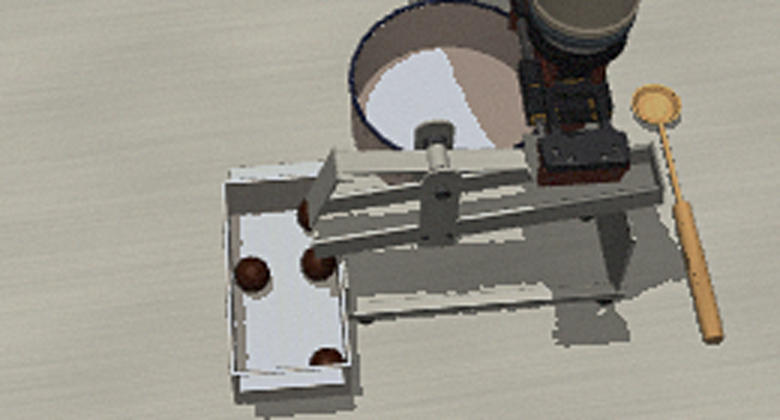

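Four balls show in the pan, at (305,213), (318,262), (252,273) and (326,358), and the channel is empty. I'll hold a moment and check their positions before letting up.

arm_command([
  [0,0,0,0],
  [0,0,0,0],
  [0,0,0,0],
  [0,0,0,0],
  [0,0,0,0],
  [0,0,0,0],
  [0,0,0,0],
  [0,0,0,0],
  [0,0,0,0],
  [0,0,0,0],
  [0,0,0,0],
  [0,0,0,0],
])

```text
t: 18.17
ee_pos: [603.8, 195.9, 178.3]
orientation: [-1.57, 0.048, -0.048]
ft_force: [2.1, 2.3, 4.8]
width: 0.5
```

```bash
python3 - <<'E'
from h import *
o=get_obs();print(o['t'],o['ee_pos'],o['ft_force'])
for c in('scene','top'):
    im=get_image(c); cv2.imwrite(f'pics/{c}7.png',im)
    for r in tip_of(c,'choc0'): print(c,np.round(r['at']),round(r['conf'],2),onz(c,r['at'],18).round(0))
    print('pan',onz(c,tip_of(c,'loaf_pan')[0]['at'],0).round(0))
E
```

```text
18.1667 [603.81637613 195.87454203 178.29401815] [2.080856   2.33256601 4.82989789]
scene [285. 269.] 0.64 [595. -10.  18.]
scene [281. 249.] 0.6 [528. -13.  18.]
scene [285. 305.] 0.56 [705. -22.  18.]
pan [620. -38.   0.]
top [283. 203.] 0.54 [534.  -3.  18.]
top [305. 183.] 0.52 [595. -69.  18.]
top [286. 187.] 0.42 [581. -11.  18.]
top [284. 148.] 0.4 [703.  -5.  18.]
pan [627. -39.   0.]
```

All four lie inside the pan's outline. Releasing gently, then clearing.

arm_command([
  [0,-6,0,0],
  [0,-8,0,0],
  [0,-8,0,0],
  [0,-8,0,0],
  [0,-8,0,0],
  [0,-8,0,0],
  [0,-10,0,0],
  [0,-20,0,0],
  [0,-30,0,0],
  [0,-30,0,0],
  [0,-30,0,0],
  [0,0,0,0],
  [0,0,0,0],
  [0,0,0,0],
  [0,0,0,0],
  [0,0,0,0],
  [0,0,0,0],
])

```text
t: 19.88
ee_pos: [603.3, 195.8, 342.9]
orientation: [-1.571, 0.05, -0.046]
ft_force: [0.2, 0.4, -0.6]
width: 0.5
```

```bash
python3 - <<'E'
from h import *
o=get_obs();print(o['t'],o['ee_pos'],o['ft_force'])
im=get_image('scene')
cv2.imwrite('pics/s8.png',cv2.resize(im[180:320,180:440],None,fx=3,fy=3,interpolation=cv2.INTER_CUBIC))
for r in tip_of('scene','choc0'): print(np.round(r['at']),round(r['conf'],2),onz('scene',r['at'],18).round(0))
for t,z in(('loaf_pan',0),('press_plate',213),('cake_tin',0),('turntable',0),('spoon',0)): print(t,[(np.round(r['at'],1),onz('scene',r['at'],z).round(0)) for r in tip_of('scene',t)[:1]])
E
```

```text
19.8833 [603.2733968  195.7508108  342.94045752] [ 0.17974476  0.36856534 -0.55998974]
[262. 271.] 0.67 [593. -75.  18.]
[288. 303.] 0.63 [699. -13.  18.]
[282. 253.] 0.57 [543. -10.  18.]
[287. 269.] 0.47 [596.  -3.  18.]
loaf_pan []
press_plate [(array([364.9, 223.6]), array([602., 196., 213.]))]
cake_tin [(array([328.5, 217.2]), array([425., 147.,   0.]))]
turntable [(array([137.4, 248.9]), array([ 457., -434.,    0.]))]
spoon [(array([405.6, 251. ]), array([576., 349.,   0.]))]
```

View pics/s8.png

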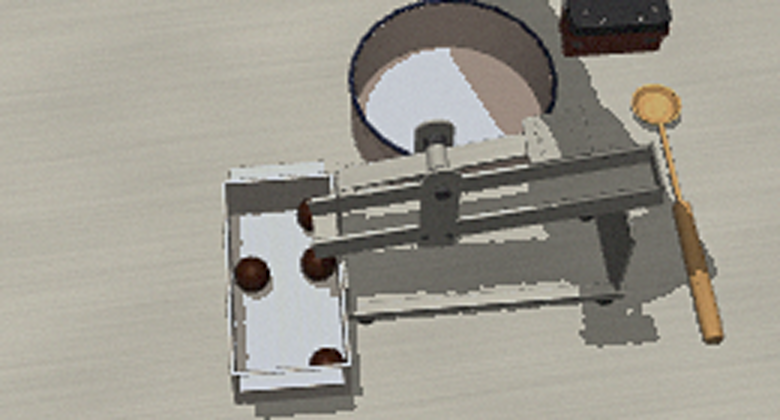

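The lever is back in its shut pose: the plate is up at (545,140) and the nose is down. All four balls are in the pan, the pan is against the leg, and the gripper is well clear. Handing in.

```bash
python3 -c "
from workcell import *
print(close_job())"
```

```text
the job is handed in; nothing more can be done
None
```

I handed the job in at about 20 s with the task done as far as my checks show; the system reports no verdict.

- **Pan:** I pushed it with open fingers until it was firm against the front leg, at about 38 N. It measured at rack x ≈ -52 mm and y ≈ -31 mm, inside both limits.
- **Press:** I held the plate down with closed fingers. The first two press depths (fingertips at about 177 and 168 mm) did not free the balls. At about 161 mm, with about 5 N on the plate, all four rolled into the pan, and I held it there 1.25 s more before letting up.
- **Last checks:** All four balls lay in the pan and the channel was empty. The lever was back in its shut pose, and the pan still stood against the leg. The tin, turntable and spoon looked unmoved, and the gripper hung clear with no force on it.

**Missed or disagreeing readings:**
- The pan detector found nothing in the final picture, so I judged the pan by eye there; it had found it just before the release.
- One early reading of the stop face from the scene camera was far off, and I treated it as an outlier.
- In the last check with the plate held down, the scene camera reported only three of the four balls; the top camera reported all four.
- The two cameras differed by about 7 mm on the pan's sideways position in that check.

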